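Vent the vacuum pot and lift off its lid

ROBOT

A 7-joint arm with a two-finger parallel gripper is mounted at the origin on a cart in front of the work surface, level with it; the furniture and walls round the work are solid. World frame = base frame: x ahead of the robot, y to its left, z up, the work surface at z = 0. Lengths are in m, angles in rad, forces in N, time in s.
With the tool pointing down it reaches from about 0.425 to 0.875 m from the base axis. Payload 8.4 kg.
Tool frame: the origin (TCP) lies at the very end of the fingers, on their centre line; the grasp point (between the pads) lies 19 mm behind it; z points along the fingers, y is the direction in which the jaws open and shut (so a half turn about z gives the same grasp; the last joint's range is limited). The gripper opens to 87 mm and grips with 3 to 60 N. Pads are 19 mm wide; open, the fingers measure 117 mm over their backs; the gripper's body (75 mm by 190 mm) begins 51 mm behind the grasp point.
Start: joints at [1.069, 0.333, 0.04, 1.465, -0.013, 1.343, -0.059], TCP at [0.255, -0.598, 0.223] pointing down, gripper open.
Joint ranges: [-2.58, 2.58], [-0.38, 2.09], [-1.3, 1.39], [0.25, 2.4], [-1.5, 4.64], [0.08, 2.09], [-2.65, 2.65]. Speed limits (rad/s): [2.22, 2.22, 2.79, 2.79, 3.14, 3.14, 3.14].

INTERFACE

Orientations are given as [roll, pitch, yaw] about the fixed x, y, z axes, in that order (R = Rz(yaw) Ry(pitch) Rx(roll)).
In Python, from bench import env gives the robot as it stands.
- The arm moves only by the tool play_rows, never from a script. Its argument "series" is text: rows parted by semicolons, each of 6 numbers parted by spaces: the shift along the tool's x, y, z in m, then the turn, a rotation vector about the tool's x, y, z in degrees. A call has exactly 10 rows; each row shifts and turns the commanded pose from where the row before left it, along the tool's axes as they then stand; what a row does not reach is not made up. A row lasts 1/8 s, in which the tool goes at most 62.5 mm and 10.7 degrees, less where a joint would pass 70% of its speed; a pose out of reach is approached as far as the arm can. A call is refused whole if a number of a shift passes 0.0625 or a number of a turn 10.7, either way. A call with a gripper value outside its range is refused whole. "claw" is the opening, from 0 (shut) to 1 (fully open), set as the call begins (left out, the last holds). The fingers move at their own pace and stop on an object; "squeeze" is the grip in N (left out, the last holds). Time passes only in rows, so rows that do not move let the fingers close, or fill a call up. It gives the time, the measured TCP pose, the force and the opening at its end, in the units of the state.
- env.observe(): the state, without advancing time (a new reading comes with each control period).
- env.camera(name): name is "side" or "top"; returns the picture (384x512x3 uint8, red, green, blue); there is no depth.
- env.calibration(name): a dict with "fx", "fy", "cx", "cy" (pixels), "R" (3x3) and "t" (3): a world point X has camera coordinates R X + t. Camera axes: x right, y down, z forward; pixel columns grow to the right and rows downward; lengths in m; the calibration is good to about 2 mm. A picture is of the moment at which its call begins. calibration takes no time and is no camera call.
- env.sign_off(): hands the job in, once; it reports no verdict.
Trained networks look in the newest picture that a camera, given by its name, has taken for a name from the list of things; names that differ only in an ending like _2 or _b are one class to them, and where a whole thing is asked for, a point or a joint stands for the part that bears it (a point fixed in the world has none). Each returns a list of dicts, best first, with "score" (0 to 1); they miss things now and then, are a little off and sometimes report something else, mostly with a low value. They report only what shows in the picture. A call takes as long as a camera call.
- env.search_frame(query, camera): "rect" ([left, top, width, height] as shares, 0 to 1, of the picture: columns of its width, rows of its height, round what is visible of it).
The state is a dict: "time": time; "qpos": joint angles; "joint_vel": joint speeds; "effort": joint torques, N m; "position": TCP position; "eef_rot": TCP orientation; "ft_force": force on the tool from outside, world axes, zero at the start; "torque": the same for the moment, N m; "opening": opening from 0.0 (shut) to 1.0 (fully open).
Only numpy, scipy, OpenCV 4.12 (cv2) and the standard library are available. Lean on these libraries where they do the work, as an engineer would, in place of code of your own. Each camera call takes 0.05 s, during which the arm holds its last target.

TASK

The lid of the steel vacuum pot is still held down by the vacuum. Turn the vent tap on the lid a quarter turn counter-clockwise to let the air in, then lift the lid off by its black knob and set it down gently, right way up, in the middle of the cork pad, and let go.

Things in the scene. Friction and masses are not known exactly. Their poses are not given: they have to be found in the camera images.
- vent_tap (a joint): angle (rad) of the vent tap's bar about its upright axis: 0 = shut (found within 0.12 of it; the vacuum holds the lid), 1.57 = fully open, at a stop. Grows counter-clockwise seen from above. Turns easily (0.06 N m), stays where left. Until about 1.1 the lid rises 3 mm at most; beyond that it is free.
- tap_grip (a point): centre of the vent tap's steel bar, on the tap's axis. Bar 42 mm long, 10 mm thick, 28 mm high; x along it, y across its thickness, z up. It stands on a brass body near the lid's rim, 86 mm from the knob's axis, its underside 24 mm above the lid's upper face. Shut, the bar lies along the line from tap to knob.
- lid_knob (a point): point on the upright axis of the black lifting knob (34 mm diameter, 52 mm high) in the middle of the lid, 30 mm above the lid's upper face; z up. The lid is a round plate, 254 mm across, 10 mm thick, 0.4 to 0.65 kg. Four feet under it reach 26 mm down into the pot: lift it straight up by 30 mm first. Set down, it stands on the feet, this point then 66 mm above what it stands on.
- vacuum_pot: round steel pot, 250 mm across, 9 kg, standing on the bench; its rim is 90 mm above the bench. Origin at the centre of its underside. The lid lies on the rim; on it, besides knob and tap, a gauge (42 mm across, face up, 20 mm high) stands opposite the tap and a capped pipe stub (18 mm high) at the side.
- cork_pad: square cork pad, 280 x 280 mm and 6 mm thick, fixed flat on the bench beside the pot; origin at the centre of its underside, on the bench.

How it is judged:
By the outcome, as a careful person would: the job done as asked, in the order asked, and still so for the second after the job is handed in, with the robot touching nothing.
It also fails if it takes over 54 s, if anything falls off the work surface, if the arm or the gripper's body presses on something with over 40 N, if the wrist force passes 120 N, or if a joint passes its speed limit or range.

## Working session

There is one attempt and no reset: what is moved stays moved. The work goes in short steps, Python scripts to look and compute and a tool call to move; the robot and the scene stay as the last step left them, time stands still between calls to the robot, and variables do not carry over. Pictures are saved under pics/ and viewed, and the job is handed in when it is done.

Besides the shell and the picture viewer there is one more tool, called as name(argument=value, ...), one argument or row to a line, values as JSON. play_rows: Moves the arm, as the interface text tells. Its arguments: {"type":"object","properties":{"series":{"type":"string"},"claw":{"type":"number"},"squeeze":{"type":"number"}},"required":["series"]}

```bash
mkdir -p pics; ls
cat > h.py <<'E'
import numpy as np,cv2
from bench import env
def snap(c,n):
    im=env.camera(c); cv2.imwrite(f'pics/{n}.png',cv2.cvtColor(im,cv2.COLOR_RGB2BGR)); return im
def proj(c,X):
    k=env.calibration(c);p=np.array(k['R'])@np.array(X)+np.array(k['t']);return np.array([k['fx']*p[0]/p[2]+k['cx'],k['fy']*p[1]/p[2]+k['cy']])
def ray(c,u,v):
    k=env.calibration(c);R=np.array(k['R']);t=np.array(k['t']);d=R.T@np.array([(u-k['cx'])/k['fx'],(v-k['cy'])/k['fy'],1]);return -R.T@t,d/np.linalg.norm(d)
def onz(c,u,v,z):
    o,d=ray(c,u,v);return o+d*(z-o[2])/d[2]
def tri(a,b):
    A=np.zeros((3,3));B=np.zeros(3);rs=[ray(*a),ray(*b)]
    for o,d in rs:
        M=np.eye(3)-np.outer(d,d);A+=M;B+=M@o
    X=np.linalg.solve(A,B);return X,[np.linalg.norm(np.cross(X-o,d)) for o,d in rs]
E
python3 - <<'E'
from h import *
np.set_printoptions(precision=4,suppress=True)
s=env.observe();print(s)
for c in('side','top'):
    snap(c,c+'0');print(c,env.calibration(c))
    for q in('vent_tap','tap_grip','lid_knob','vacuum_pot','cork_pad'):
        for r in env.search_frame(q,c)[:2]:
            x,y,w,h=r['rect'];print(c,q,round(r['score'],2),np.array([x*512,y*384,(x+w)*512,(y+h)*384]).round(1))
E
```

```text
pics
{'time': 0.0, 'qpos': array([ 1.0688,  0.3339,  0.0399,  1.4663, -0.0134,  1.3433, -0.0585]), 'joint_vel': array([-0.0018,  0.0005, -0.0018,  0.0007, -0.0012,  0.0004,  0.0014]), 'effort': array([ -0.0003, -65.6366,   1.3349, -40.3807,  -0.0599,   0.0448,
         0.0001]), 'position': array([ 0.2546, -0.5976,  0.2217]), 'eef_rot': array([-3.14  ,  0.0001,  0.4028]), 'ft_force': array([-0.1441, -0.1086, -0.1041]), 'torque': array([ 0.0609, -0.0168,  0.014 ]), 'opening': 1.004480534419715}
side {'fx': 476.96844907183635, 'fy': 476.96844907183635, 'cx': 257.6604600097015, 'cy': 196.0904113224229, 'R': array([[-0.3195,  0.9475, -0.0098],
       [ 0.7252,  0.2378, -0.6461],
       [-0.6099, -0.2136, -0.7632]]), 't': array([ 0.1256, -0.3298,  1.3807])}
side vent_tap 0.5 [297.4 175.5 318.7 194.3]
side tap_grip 0.72 [294.3 172.3 317.8 196.2]
side lid_knob 0.79 [271.1 176.4 402.8 285.4]
side vacuum_pot 0.8 [275.4 240.1 388.1 302.6]
side cork_pad 0.64 [110.  163.4 275.2 286.7]
top {'fx': 354.88281427573037, 'fy': 354.88281427573037, 'cx': 263.49034697964083, 'cy': 193.41293398468912, 'R': array([[ 0.0023, -0.9999,  0.0107],
       [-0.9937, -0.0035, -0.1117],
       [ 0.1118, -0.0104, -0.9937]]), 't': array([0.0162, 0.5148, 0.8817])}
top lid_knob 0.67 [131.3 124.  236.  231.3]
top cork_pad 0.81 [251.2 131.1 360.3 238.5]
```

Run:
```python
import cv2
for c,(x0,y0,x1,y1) in(('side',(90,120,430,330)),('top',(110,100,380,270))):
    im=cv2.imread(f'pics/{c}0.png');im=im[y0:y1,x0:x1];f=min(800/im.shape[1],600/im.shape[0]);print(c,f);cv2.imwrite(f'pics/{c}0z.png',cv2.resize(im,None,fx=f,fy=f,interpolation=cv2.INTER_CUBIC))
```

```text
side 2.3529411764705883
top 2.962962962962963
```

View pics/side0.png

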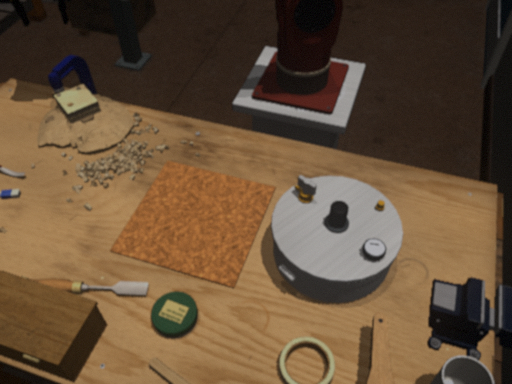

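View pics/top0.png

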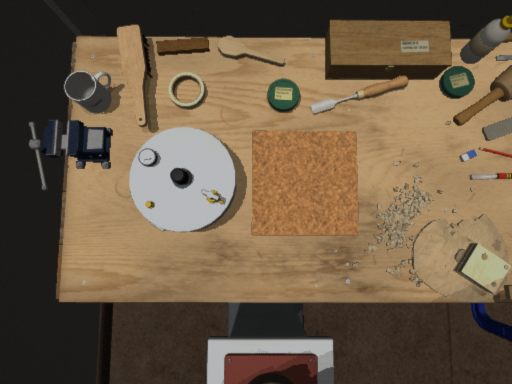

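View pics/side0z.png

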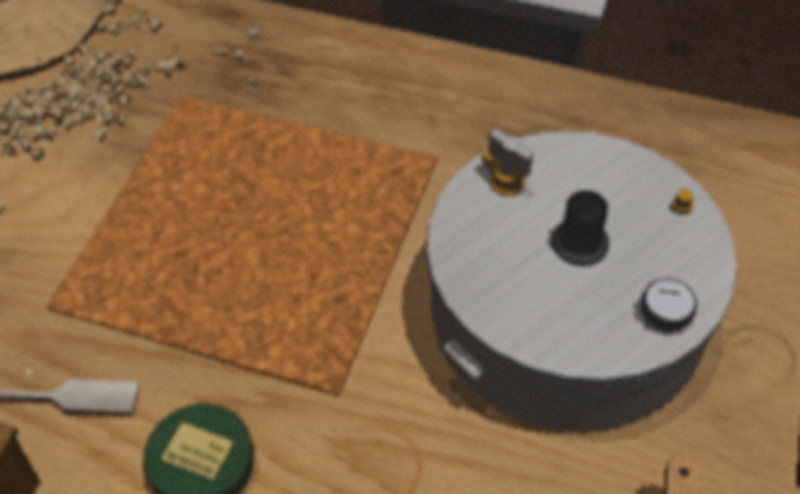

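View pics/top0z.png

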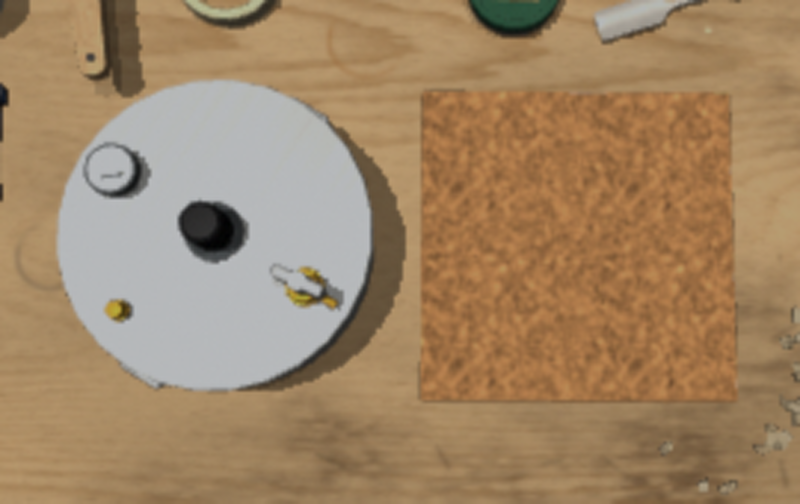

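Run:
```python
import cv2
for c,n,(x0,y0,x1,y1) in(('side','tap',(270,160,350,240)),('side','kn',(310,180,390,260)),('top','tk',(160,155,240,215))):
    im=cv2.imread(f'pics/{c}0.png');im=im[y0:y1,x0:x1];im=cv2.resize(im,None,fx=7,fy=7,interpolation=cv2.INTER_CUBIC)
    for i in range(0,im.shape[1],70): cv2.putText(im,str(x0+i//7),(i,10),0,.35,(0,0,255),1);cv2.line(im,(i,0),(i,im.shape[0]),(0,0,255),1)
    for i in range(0,im.shape[0],70): cv2.putText(im,str(y0+i//7),(0,i+10),0,.35,(0,0,255),1);cv2.line(im,(0,i),(im.shape[1],i),(0,0,255),1)
    cv2.imwrite(f'pics/{c}_{n}.png',im)
```

```text
(no output)
```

View pics/side_tap.png

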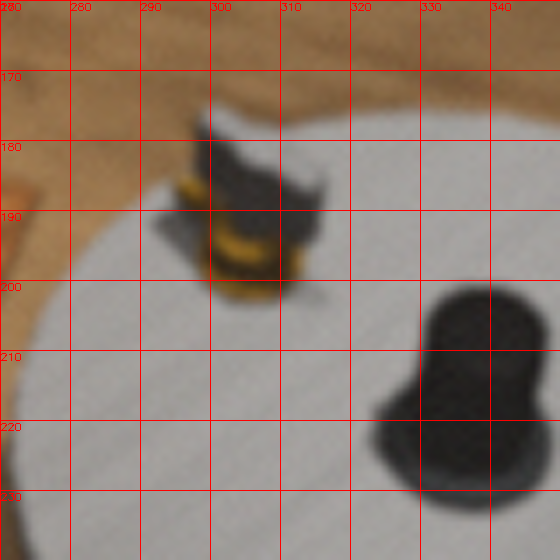

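View pics/side_kn.png

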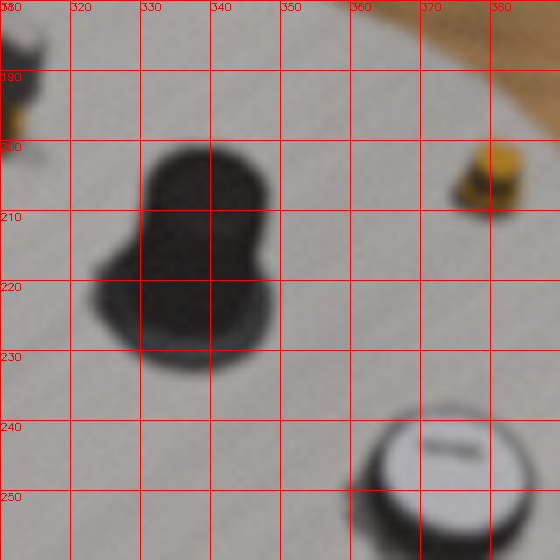

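View pics/top_tk.png

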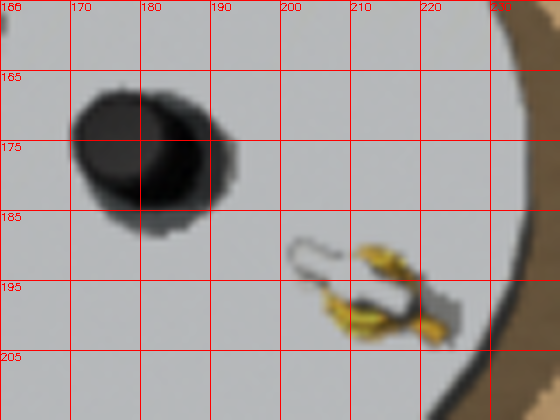

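Run:
```python
from h import *
np.set_printoptions(precision=4,suppress=True)
K=tri(('top',176.8,174.3),('side',339.3,208));print('knob top',K)
T=tri(('top',210.3,195),('side',307.2,182));print('tap top',T)
for z in(.152,):
  k=onz('top',176.8,174.3,z);print('k top',k,'side',onz('side',339.3,208,z))
  t=onz('top',210.3,195,z);print('t',t,onz('side',307.2,182,z),np.linalg.norm((t-k)[:2]),np.degrees(np.arctan2(*(t-k)[1::-1])))
a,b=onz('top',201,191,.152),onz('top',219.3,199.3,.152);print('bar',a,b,np.linalg.norm(a-b),np.degrees(np.arctan2(*(b-a)[1::-1])))
# segment lid, pad
for c in('top','side'):
  im=cv2.imread(f'pics/{c}0.png');h=cv2.cvtColor(im,cv2.COLOR_BGR2HSV)
  m=((h[...,1]<40)&(h[...,2]>120)).astype('uint8');m=cv2.morphologyEx(m,cv2.MORPH_CLOSE,np.ones((9,9)))
  n,l,s,ce=cv2.connectedComponentsWithStats(m);i=1+s[1:,4].argmax();cs,_=cv2.findContours((l==i).astype('uint8'),0,1)
  p=max(cs,key=len)[:,0].astype(float);p=cv2.convexHull(p.astype('float32'))[:,0]
  P=np.array([onz(c,u,v,.1) for u,v in p])[:,:2]
  q=np.linalg.lstsq(np.c_[2*P,np.ones(len(P))],(P**2).sum(1),rcond=None)[0];r=np.sqrt(q[2]+q[0]**2+q[1]**2);print(c,'lid',q[:2],r,s[i])
  m=((h[...,1]>150)&(h[...,2]>90)&(h[...,0]<14)).astype('uint8');m=cv2.morphologyEx(m,cv2.MORPH_OPEN,np.ones((3,3)));m=cv2.morphologyEx(m,cv2.MORPH_CLOSE,np.ones((9,9)));m=cv2.morphologyEx(m,cv2.MORPH_OPEN,np.ones((9,9)))
  n,l,s,ce=cv2.connectedComponentsWithStats(m);i=1+s[1:,4].argmax();print(s[i]);cs,_=cv2.findContours((l==i).astype('uint8'),0,1)
  P=np.array([onz(c,u,v,.006)[:2] for u,v in max(cs,key=len)[:,0].astype(float)]).astype('float32');print(c,'pad',cv2.minAreaRect(P))
```

```text
knob top (array([0.5442, 0.2137, 0.1445]), [np.float64(6.2505653670306e-05), np.float64(6.250565367031219e-05)])
tap top (array([0.4978, 0.1388, 0.1422]), [np.float64(0.0008554622091589631), np.float64(0.0008554622091589283)])
k top [0.543  0.2119 0.152 ] side [0.5503 0.2142 0.152 ]
t [0.4969 0.1366 0.152 ] [0.5062 0.1412 0.152 ] 0.08822510582361462 -121.45299638133459
bar [0.5058 0.1573 0.152 ] [0.4875 0.1166 0.152 ] 0.04468393832633346 -114.20072130193037
top lid [0.5424 0.2115] 0.12551159792883604 [ 129  127  106  105 8408]Traceback (most recent call last):
  File "<stdin>", line 18, in <module>
ValueError: attempt to get argmax of an empty sequence
```

Run:
```python
from h import *
np.set_printoptions(precision=4,suppress=True)
for c,seed in(('top',(305,185)),('side',(200,220))):
  im=cv2.imread(f'pics/{c}0.png');h=cv2.cvtColor(im,cv2.COLOR_BGR2HSV)
  p=h[seed[1]-20:seed[1]+20,seed[0]-20:seed[0]+20].reshape(-1,3);print('pad hsv',np.percentile(p,[2,50,98],axis=0))
  w=h[250:260,280:380] if c=='top' else h[330:350,230:260];print('wood',np.percentile(w.reshape(-1,3),[2,50,98],axis=0))
  m=((h[...,0]<15)&(h[...,1]>140)&(h[...,2]>60)).astype('uint8')
  m=cv2.medianBlur(m,7)
  n,l,s,ce=cv2.connectedComponentsWithStats(m);i=l[seed[1],seed[0]];print(s[i]);cs,_=cv2.findContours((l==i).astype('uint8'),0,1)
  P=np.array([onz(c,u,v,.006)[:2] for u,v in max(cs,key=len)[:,0].astype(float)]).astype('float32');print(c,'pad',cv2.minAreaRect(P))
c='side';im=cv2.imread('pics/side0.png');h=cv2.cvtColor(im,cv2.COLOR_BGR2HSV)
print(h[270,335],h[200,370])
m=((h[...,1]<40)&(h[...,2]>110)).astype('uint8');m[:170]=0;m[295:]=0;m[:,:268]=0;m[:,410:]=0
cs,_=cv2.findContours(m,0,1);p=cv2.convexHull(max(cs,key=len))[:,0].astype(float)
P=np.array([onz(c,u,v,.1) for u,v in p])[:,:2]
q=np.linalg.lstsq(np.c_[2*P,np.ones(len(P))],(P**2).sum(1),rcond=None)[0];print('lid side',q[:2],np.sqrt(q[2]+q[0]**2+q[1]**2))
```

```text
pad hsv [[ 14. 143. 140.]
 [ 14. 147. 162.]
 [ 15. 149. 182.]]
wood [[ 16.    82.98 118.  ]
 [ 17.   110.   146.  ]
 [ 18.   117.   163.  ]]
[ 253  132  105  103 9972]
top pad ((0.5474606156349182, -0.09031286835670471), (0.27247363328933716, 0.2710874080657959), 0.3232679069042206)
pad hsv [[ 13. 165. 135.]
 [ 14. 169. 152.]
 [ 14. 175. 170.]]
wood [[ 15. 119. 146.]
 [ 16. 128. 158.]
 [ 17. 143. 167.]]
[  112   161   163   126 12681]
side pad ((0.5523806214332581, -0.08926565945148468), (0.2795526385307312, 0.281943678855896), 89.9814224243164)
[ 12   8 161] [ 15  10 160]
lid side [0.5462 0.2127] 0.12595517894833771
```

```bash
cat >> h.py <<'E'
from scipy.spatial.transform import Rotation as Ro
def plan(tgt,yawd,n=10,start=None):
    s=env.observe();p=np.array(s['position']);y=np.degrees(s['eef_rot'][2])
    print('t %.2f'%s['time'],'pos',p.round(4),'rpy',np.degrees(s['eef_rot']).round(2),'F',np.array(s['ft_force']).round(1),'T',np.array(s['torque']).round(2),'op %.3f'%s['opening'],'q7 %.2f'%s['qpos'][6])
    R=Ro.from_euler('xyz',s['eef_rot']);tgt=np.array(tgt)
    d=(tgt-p)/n;dy=((yawd-y+180)%360-180)/n
    for i in range(n):
        a=np.radians(y+dy*i);c,si=np.cos(a),np.sin(a)
        print('%.3f %.3f %.3f 0 0 %.1f'%(c*d[0]+si*d[1],si*d[0]-c*d[1],-d[2],-dy),end='; ')
    print()
E
python3 -c "
from h import *
plan([.5,-.15,.26],63)"
```

```text
t 0.60 pos [ 0.2548 -0.598   0.2226] rpy [-180.      0.     23.08] F [-0.5  0.1 -0.7] T [-0.06 -0.   -0.02] op 0.997 q7 -0.06
0.040 -0.032 -0.004 0 0 -4.0; 0.042 -0.029 -0.004 0 0 -4.0; 0.044 -0.026 -0.004 0 0 -4.0; 0.046 -0.023 -0.004 0 0 -4.0; 0.047 -0.019 -0.004 0 0 -4.0; 0.048 -0.016 -0.004 0 0 -4.0; 0.049 -0.013 -0.004 0 0 -4.0; 0.050 -0.009 -0.004 0 0 -4.0; 0.051 -0.006 -0.004 0 0 -4.0; 0.051 -0.002 -0.004 0 0 -4.0;
```

play_rows(
  series="0.040 -0.032 -0.004 0 0 -4; 0.042 -0.029 -0.004 0 0 -4; 0.044 -0.026 -0.004 0 0 -4; 0.046 -0.023 -0.004 0 0 -4; 0.047 -0.019 -0.004 0 0 -4; 0.048 -0.016 -0.004 0 0 -4; 0.049 -0.013 -0.004 0 0 -4; 0.050 -0.009 -0.004 0 0 -4; 0.051 -0.006 -0.004 0 0 -4; 0.051 -0.002 -0.004 0 0 -4",
  claw=0.5,
  squeeze=12,
)

```text
time: 1.85
position: [0.4982, -0.148, 0.263]
eef_rot: [3.141, 0.0, 1.103]
ft_force: [0.3, -1.6, -0.6]
opening: 0.502
```

```bash
python3 -c "
from h import *
plan([.5005,.139,.20],63)"
```

```text
t 1.85 pos [ 0.4982 -0.148   0.263 ] rpy [179.96   0.    63.2 ] F [ 0.3 -1.6 -0.6] T [-0.05 -0.05 -0.  ] op 0.502 q7 -0.29
0.026 -0.013 0.006 0 0 0.0; 0.026 -0.013 0.006 0 0 0.0; 0.026 -0.013 0.006 0 0 0.0; 0.026 -0.013 0.006 0 0 0.0; 0.026 -0.013 0.006 0 0 0.0; 0.026 -0.013 0.006 0 0 0.0; 0.026 -0.013 0.006 0 0 0.0; 0.026 -0.013 0.006 0 0 0.0; 0.026 -0.013 0.006 0 0 0.0; 0.026 -0.013 0.006 0 0 0.0;
```

play_rows(
  series="0.026 -0.013 0.006 0 0 0; 0.026 -0.013 0.006 0 0 0; 0.026 -0.013 0.006 0 0 0; 0.026 -0.013 0.006 0 0 0; 0.026 -0.013 0.006 0 0 0; 0.026 -0.013 0.006 0 0 0; 0.026 -0.013 0.006 0 0 0; 0.026 -0.013 0.006 0 0 0; 0.026 -0.013 0.006 0 0 0; 0.026 -0.013 0.006 0 0 0",
)

```text
time: 3.1
position: [0.4994, 0.142, 0.2026]
eef_rot: [3.141, -0.0, 1.101]
ft_force: [0.5, -0.1, 1.6]
opening: 0.499
```

```bash
cat >> h.py <<'E'
def zoom(c,n,x0,y0,x1,y1):
    im=cv2.cvtColor(snap(c,n+'full'),cv2.COLOR_RGB2BGR)[y0:y1,x0:x1];f=int(min(800/(x1-x0),600/(y1-y0)));im=cv2.resize(im,None,fx=f,fy=f,interpolation=cv2.INTER_CUBIC)
    for i in range(x0-x0%-10,x1,10): cv2.putText(im,str(i),((i-x0)*f,10),0,.35,(0,0,255),1);cv2.line(im,((i-x0)*f,0),((i-x0)*f,5),(0,0,255),1)
    for i in range(y0-y0%-10,y1,10): cv2.putText(im,str(i),(0,(i-y0)*f+4),0,.35,(0,0,255),1)
    cv2.imwrite(f'pics/{n}.png',im)
E
python3 -c "
from h import *
plan([.5005,.139,.17],63)
zoom('side','s1',260,110,380,230);zoom('top','t1',130,120,290,240)
print(proj('side',env.observe()['position']),proj('top',env.observe()['position']))"
```

```text
t 3.10 pos [0.4994 0.142  0.2026] rpy [ 1.7997e+02 -1.0000e-02  6.3060e+01] F [ 0.5 -0.1  1.6] T [-0.02 -0.08  0.02] op 0.499 q7 -0.90
-0.000 0.000 0.003 0 0 0.0; -0.000 0.000 0.003 0 0 0.0; -0.000 0.000 0.003 0 0 0.0; -0.000 0.000 0.003 0 0 0.0; -0.000 0.000 0.003 0 0 0.0; -0.000 0.000 0.003 0 0 0.0; -0.000 0.000 0.003 0 0 0.0; -0.000 0.000 0.003 0 0 0.0; -0.000 0.000 0.003 0 0 0.0; -0.000 0.000 0.003 0 0 0.0; 
[311.87751841 161.55359278] [203.0853709  191.60630286]
```

View pics/s1.png

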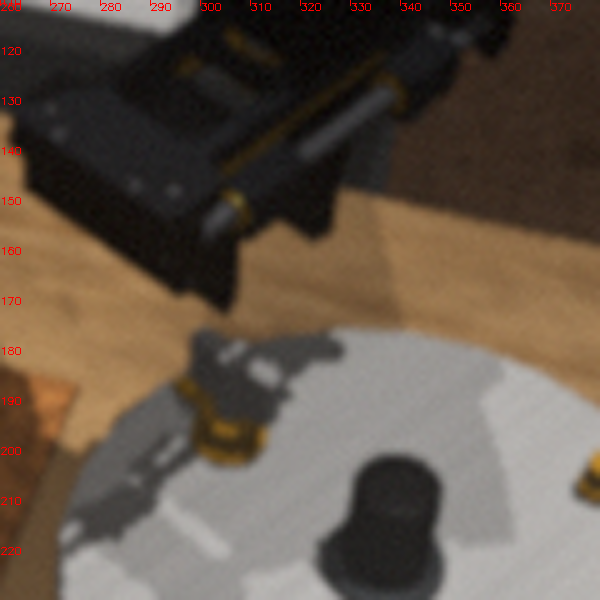

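View pics/t1.png

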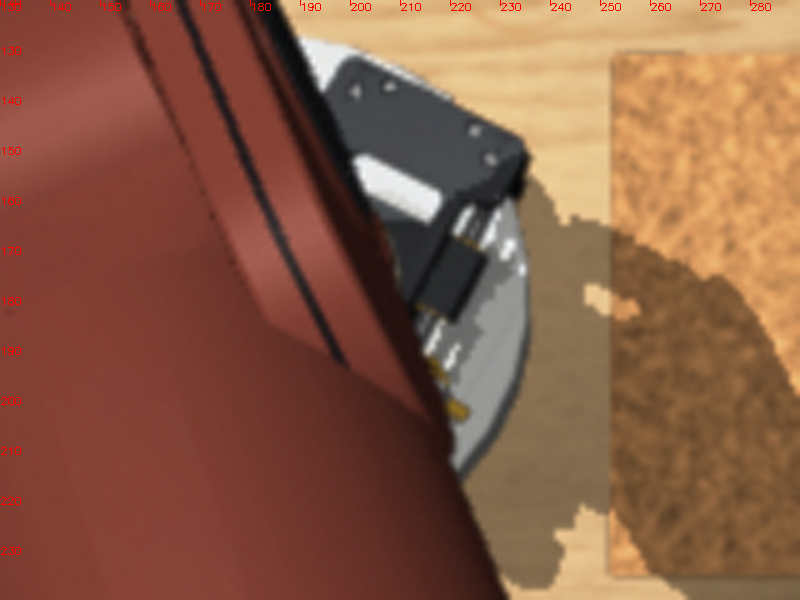

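play_rows(
  series="-0.002 0.001 0.007 0 0 0; -0.002 0.001 0.007 0 0 0; 0 0 0.007 0 0 0; 0 0 0.007 0 0 0; 0 0 0.007 0 0 0; 0 0 0.007 0 0 0; 0 0 0.007 0 0 0; 0 0 0.007 0 0 0; 0 0 0.007 0 0 0; 0 0 0.005 0 0 0",
)

```text
time: 4.45
position: [0.4993, 0.1367, 0.1341]
eef_rot: [-3.141, 0.0, 1.101]
ft_force: [-0.2, -0.8, -0.3]
opening: 0.502
```

```bash
python3 -c "
from h import *
plan([.499,.138,.134],63)
zoom('side','s2',260,130,360,230);zoom('top','t2',190,140,270,220)"
```

```text
t 4.45 pos [0.4993 0.1367 0.1341] rpy [-1.7998e+02  1.0000e-02  6.3080e+01] F [-0.2 -0.8 -0.3] T [-0.05 -0.09 -0.02] op 0.502 q7 -0.93
0.000 -0.000 0.000 0 0 0.0; 0.000 -0.000 0.000 0 0 0.0; 0.000 -0.000 0.000 0 0 0.0; 0.000 -0.000 0.000 0 0 0.0; 0.000 -0.000 0.000 0 0 0.0; 0.000 -0.000 0.000 0 0 0.0; 0.000 -0.000 0.000 0 0 0.0; 0.000 -0.000 0.000 0 0 0.0; 0.000 -0.000 0.000 0 0 0.0; 0.000 -0.000 0.000 0 0 0.0;
```

View pics/s2.png

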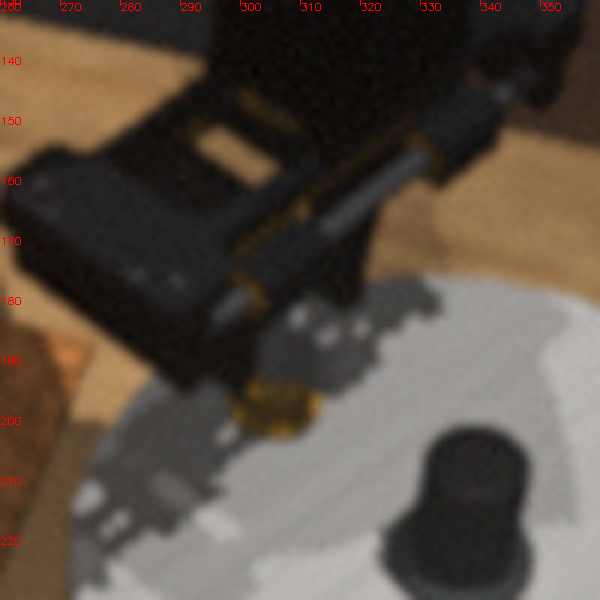

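View pics/t2.png

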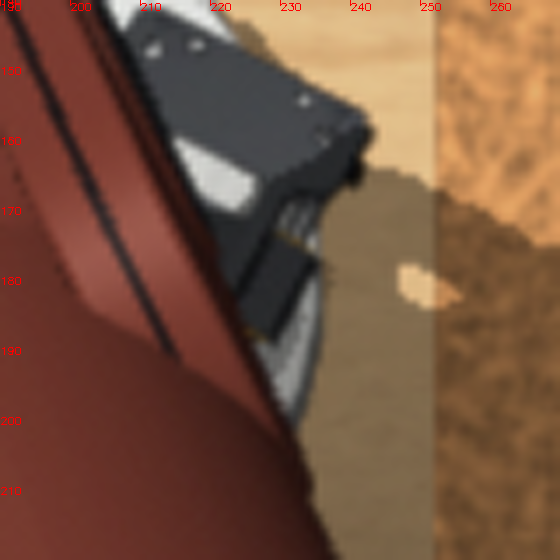

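play_rows(
  series="0 0 0.001 0 0 0; 0 0 0.001 0 0 0; 0 0 0 0 0 0; 0 0 0 0 0 0; 0 0 0 0 0 0; 0 0 0 0 0 0; 0 0 0 0 0 0; 0 0 0 0 0 0; 0 0 0 0 0 0; 0 0 0 0 0 0",
  claw=0,
  squeeze=15,
)

```text
time: 5.8
position: [0.4995, 0.1367, 0.1326]
eef_rot: [3.141, -0.0, 1.101]
ft_force: [1.7, -0.5, 1.9]
opening: 0.114
```

```bash
python3 -c "
from h import *
plan([.499,.138,.134],63)
zoom('side','s3',260,130,360,230)"
```

```text
t 5.80 pos [0.4995 0.1367 0.1326] rpy [ 1.7999e+02 -1.0000e-02  6.3080e+01] F [ 1.7 -0.5  1.9] T [-0.06 -0.23  0.06] op 0.114 q7 -0.93
0.000 -0.000 -0.000 0 0 0.0; 0.000 -0.000 -0.000 0 0 0.0; 0.000 -0.000 -0.000 0 0 0.0; 0.000 -0.000 -0.000 0 0 0.0; 0.000 -0.000 -0.000 0 0 0.0; 0.000 -0.000 -0.000 0 0 0.0; 0.000 -0.000 -0.000 0 0 0.0; 0.000 -0.000 -0.000 0 0 0.0; 0.000 -0.000 -0.000 0 0 0.0; 0.000 -0.000 -0.000 0 0 0.0;
```

View pics/s3.png

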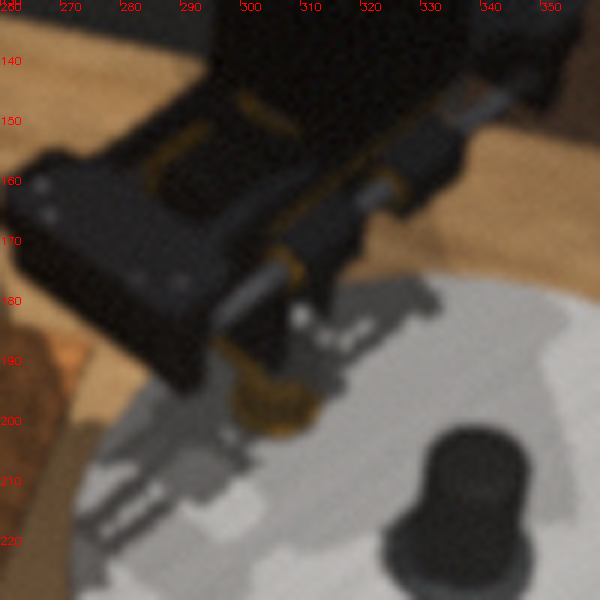

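play_rows(
  series="0 0 0 0 0 -4; 0 0 0 0 0 -5; 0 0 0 0 0 -5; 0 0 0 0 0 -5; 0 0 0 0 0 -5; 0 0 0 0 0 -5; 0 0 0 0 0 -5; 0 0 0 0 0 -5; 0 0 0 0 0 -1; 0 0 0 0 0 0",
)

```text
time: 7.1
position: [0.4997, 0.1368, 0.1327]
eef_rot: [3.141, -0.0, 1.797]
ft_force: [3.6, -0.6, 0.3]
opening: 0.116
```

```bash
python3 -c "
from h import *
plan([.499,.138,.134],150)"
```

```text
t 7.10 pos [0.4997 0.1368 0.1327] rpy [ 1.7996e+02 -1.0000e-02  1.0299e+02] F [ 3.6 -0.6  0.3] T [ 0.12 -0.88 -0.06] op 0.116 q7 -0.25
0.000 -0.000 -0.000 0 0 -4.7; 0.000 -0.000 -0.000 0 0 -4.7; 0.000 -0.000 -0.000 0 0 -4.7; 0.000 -0.000 -0.000 0 0 -4.7; 0.000 0.000 -0.000 0 0 -4.7; 0.000 0.000 -0.000 0 0 -4.7; 0.000 0.000 -0.000 0 0 -4.7; 0.000 0.000 -0.000 0 0 -4.7; 0.000 0.000 -0.000 0 0 -4.7; 0.000 0.000 -0.000 0 0 -4.7;
```

play_rows(
  series="0 0 0 0 0 -5; 0 0 0 0 0 -5; 0 0 0 0 0 -5; 0 0 0 0 0 -5; 0 0 0 0 0 -5; 0 0 0 0 0 -5; 0 0 0 0 0 -5; 0 0 0 0 0 -5; 0 0 0 0 0 -4; 0 0 0 0 0 0",
)

```text
time: 8.35
position: [0.5004, 0.137, 0.1328]
eef_rot: [3.14, 0.001, 2.566]
ft_force: [5.5, 1.1, -2.5]
opening: 0.116
```

```bash
python3 -c "
from h import *
plan([.499,.138,.134],150)
zoom('side','s4',260,130,360,230)"
```

```text
t 8.35 pos [0.5004 0.137  0.1328] rpy [1.7989e+02 7.0000e-02 1.4705e+02] F [ 5.5  1.1 -2.5] T [ 0.32 -1.66  0.03] op 0.116 q7 0.50
0.000 0.000 -0.000 0 0 -0.3; 0.000 0.000 -0.000 0 0 -0.3; 0.000 0.000 -0.000 0 0 -0.3; 0.000 0.000 -0.000 0 0 -0.3; 0.000 0.000 -0.000 0 0 -0.3; 0.000 0.000 -0.000 0 0 -0.3; 0.000 0.000 -0.000 0 0 -0.3; 0.000 0.000 -0.000 0 0 -0.3; 0.000 0.000 -0.000 0 0 -0.3; 0.000 0.000 -0.000 0 0 -0.3;
```

View pics/s4.png

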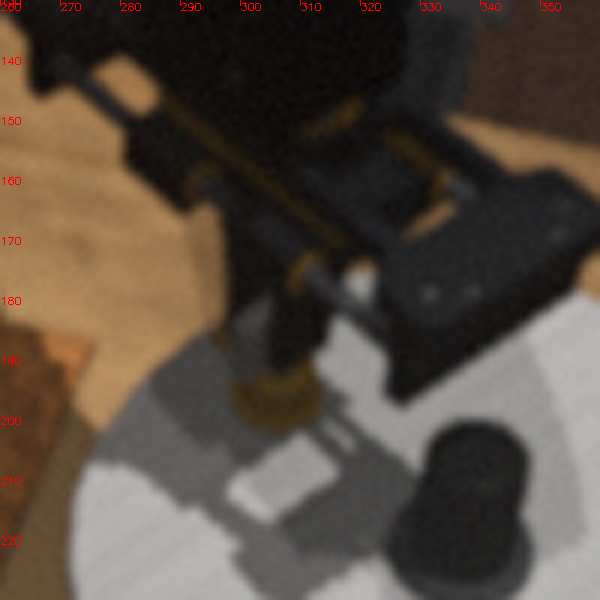

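play_rows(
  series="0 0 0 0 0 -1; 0 0 0 0 0 -1; 0 0 0 0 0 -1; 0 0 0 0 0 0; 0 0 0 0 0 0; 0 0 0 0 0 0; 0 0 0 0 0 0; 0 0 0 0 0 0; 0 0 0 0 0 0; 0 0 0 0 0 0",
)

```text
time: 9.65
position: [0.5003, 0.137, 0.1328]
eef_rot: [3.14, 0.001, 2.617]
ft_force: [5.9, 1.3, -2.6]
opening: 0.111
```

```bash
python3 -c "
from h import *
plan([.499,.138,.134],150)"
```

```text
t 9.65 pos [0.5003 0.137  0.1328] rpy [1.7990e+02 7.0000e-02 1.4996e+02] F [ 5.9  1.3 -2.6] T [ 0.36 -1.54 -0.32] op 0.111 q7 0.54
0.000 0.000 -0.000 0 0 -0.0; 0.000 0.000 -0.000 0 0 -0.0; 0.000 0.000 -0.000 0 0 -0.0; 0.000 0.000 -0.000 0 0 -0.0; 0.000 0.000 -0.000 0 0 -0.0; 0.000 0.000 -0.000 0 0 -0.0; 0.000 0.000 -0.000 0 0 -0.0; 0.000 0.000 -0.000 0 0 -0.0; 0.000 0.000 -0.000 0 0 -0.0; 0.000 0.000 -0.000 0 0 -0.0;
```

play_rows(
  series="0 0 0 0 0 0; 0 0 0 0 0 0; 0 0 0 0 0 0; 0 0 0 0 0 0; 0 0 -0.01 0 0 0; 0 0 -0.015 0 0 0; 0 0 -0.015 0 0 0; 0 0 -0.015 0 0 0; 0 0 -0.015 0 0 0; 0 0 -0.01 0 0 0",
  claw=0.45,
)

```text
time: 10.9
position: [0.4996, 0.1368, 0.2138]
eef_rot: [3.141, 0.001, 2.619]
ft_force: [-0.3, 0.0, -0.1]
opening: 0.45
```

```bash
python3 -c "
from h import *
plan([.544,.2125,.20],150)
zoom('side','s4b',260,130,360,230)"
```

```text
t 10.90 pos [0.4996 0.1368 0.2138] rpy [1.7997e+02 5.0000e-02 1.5007e+02] F [-0.3  0.  -0.1] T [ 0.08 -0.16 -0.02] op 0.450 q7 0.61
-0.000 0.009 0.001 0 0 0.0; -0.000 0.009 0.001 0 0 0.0; -0.000 0.009 0.001 0 0 0.0; -0.000 0.009 0.001 0 0 0.0; -0.000 0.009 0.001 0 0 0.0; -0.000 0.009 0.001 0 0 0.0; -0.000 0.009 0.001 0 0 0.0; -0.000 0.009 0.001 0 0 0.0; -0.000 0.009 0.001 0 0 0.0; -0.000 0.009 0.001 0 0 0.0;
```

View pics/s4b.png

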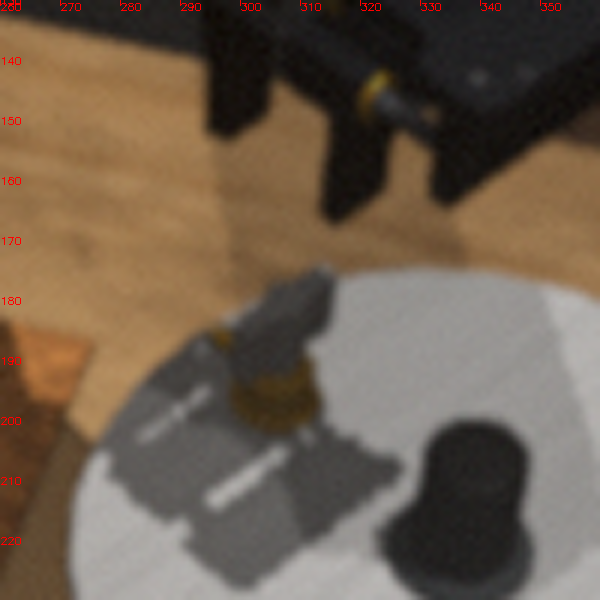

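```bash
python3 -c "
from h import *
plan([.544,.2115,.19],90)"
```

```text
t 10.95 pos [0.5    0.137  0.2147] rpy [1.7993e+02 1.0000e-01 1.5008e+02] F [0.6 0.6 0.9] T [ 0.11 -0.15 -0.05] op 0.451 q7 0.61
-0.000 0.009 0.002 0 0 6.0; 0.001 0.009 0.002 0 0 6.0; 0.002 0.008 0.002 0 0 6.0; 0.003 0.008 0.002 0 0 6.0; 0.003 0.008 0.002 0 0 6.0; 0.004 0.008 0.002 0 0 6.0; 0.005 0.007 0.002 0 0 6.0; 0.006 0.006 0.002 0 0 6.0; 0.006 0.006 0.002 0 0 6.0; 0.007 0.005 0.002 0 0 6.0;
```

play_rows(
  series="0 0.009 0.002 0 0 6; 0.001 0.009 0.002 0 0 6; 0.002 0.008 0.002 0 0 6; 0.003 0.008 0.002 0 0 6; 0.003 0.008 0.002 0 0 6; 0.004 0.008 0.002 0 0 6; 0.005 0.007 0.002 0 0 6; 0.006 0.006 0.002 0 0 6; 0.006 0.006 0.002 0 0 6; 0.007 0.005 0.002 0 0 6",
  claw=0.8,
)

```text
time: 12.2
position: [0.5428, 0.2115, 0.1921]
eef_rot: [-3.141, 0.0, 1.569]
ft_force: [-0.3, 0.9, -0.1]
opening: 0.802
```

```bash
python3 -c "
from h import *
plan([.544,.2115,.112],90)
zoom('side','s5',290,130,410,250)"
```

```text
t 12.20 pos [0.5428 0.2115 0.1921] rpy [-1.7996e+02  1.0000e-02  8.9870e+01] F [-0.3  0.9 -0.1] T [-0.   -0.1  -0.01] op 0.802 q7 -0.61
-0.000 0.000 0.008 0 0 -0.0; -0.000 0.000 0.008 0 0 -0.0; -0.000 0.000 0.008 0 0 -0.0; -0.000 0.000 0.008 0 0 -0.0; -0.000 0.000 0.008 0 0 -0.0; -0.000 0.000 0.008 0 0 -0.0; -0.000 0.000 0.008 0 0 -0.0; -0.000 0.000 0.008 0 0 -0.0; -0.000 0.000 0.008 0 0 -0.0; -0.000 0.000 0.008 0 0 -0.0;
```

View pics/s5.png

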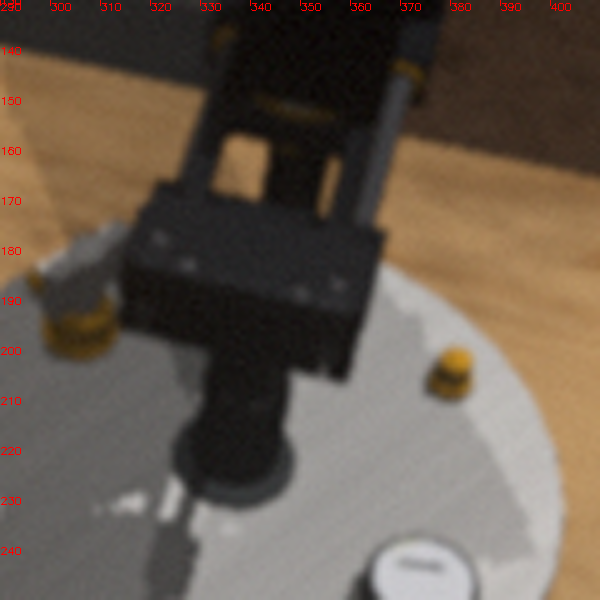

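play_rows(
  series="0 0.001 0.008 0 0 0; 0 0 0.008 0 0 0; 0 0 0.008 0 0 0; 0 0 0.008 0 0 0; 0 0 0.008 0 0 0; 0 0 0.008 0 0 0; 0 0 0.008 0 0 0; 0 0 0.008 0 0 0; 0 0 0.008 0 0 0; 0 0 0.007 0 0 0",
)

```text
time: 13.5
position: [0.5437, 0.2115, 0.113]
eef_rot: [-3.141, -0.0, 1.572]
ft_force: [-0.1, -0.3, -0.2]
opening: 0.804
```

```bash
python3 -c "
from h import *
plan([.544,.2115,.112],90)
zoom('side','s6',290,130,410,250)"
```

```text
t 13.50 pos [0.5437 0.2115 0.113 ] rpy [-179.99   -0.     90.08] F [-0.1 -0.3 -0.2] T [-0.01 -0.1   0.01] op 0.804 q7 -0.65
0.000 0.000 0.000 0 0 0.0; 0.000 0.000 0.000 0 0 0.0; 0.000 0.000 0.000 0 0 0.0; 0.000 0.000 0.000 0 0 0.0; 0.000 0.000 0.000 0 0 0.0; 0.000 0.000 0.000 0 0 0.0; 0.000 0.000 0.000 0 0 0.0; 0.000 0.000 0.000 0 0 0.0; 0.000 0.000 0.000 0 0 0.0; 0.000 0.000 0.000 0 0 0.0;
```

View pics/s6.png

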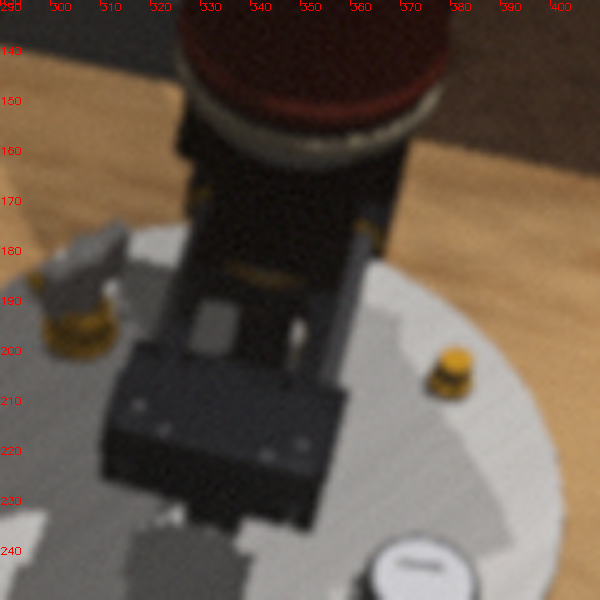

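Straddling the knob (near finger tip at about (332,236)). Close.

play_rows(
  series="0 0 0 0 0 0; 0 0 0 0 0 0; 0 0 0 0 0 0; 0 0 0 0 0 0; 0 0 0 0 0 0; 0 0 0 0 0 0; 0 0 0 0 0 0; 0 0 0 0 0 0; 0 0 0 0 0 0; 0 0 0 0 0 0",
  claw=0,
  squeeze=45,
)

```text
time: 14.8
position: [0.5436, 0.2115, 0.1137]
eef_rot: [-3.141, 0.0, 1.572]
ft_force: [-3.4, -1.5, 4.6]
opening: 0.375
```

```bash
python3 -c "
from h import *
plan([.544,.2115,.112],90)"
```

```text
t 14.80 pos [0.5436 0.2115 0.1137] rpy [-179.99    0.     90.08] F [-3.4 -1.5  4.6] T [-0.23  0.78  0.07] op 0.375 q7 -0.65
-0.000 0.000 0.000 0 0 0.0; -0.000 0.000 0.000 0 0 0.0; -0.000 0.000 0.000 0 0 0.0; -0.000 0.000 0.000 0 0 0.0; -0.000 0.000 0.000 0 0 0.0; -0.000 0.000 0.000 0 0 0.0; -0.000 0.000 0.000 0 0 0.0; -0.000 0.000 0.000 0 0 0.0; -0.000 0.000 0.000 0 0 0.0; -0.000 0.000 0.000 0 0 0.0;
```

play_rows(
  series="0 0 -0.001 0 0 0; 0 0 -0.002 0 0 0; 0 0 -0.003 0 0 0; 0 0 -0.004 0 0 0; 0 0 -0.005 0 0 0; 0 0 -0.005 0 0 0; 0 0 -0.005 0 0 0; 0 0 -0.005 0 0 0; 0 0 -0.005 0 0 0; 0 0 0 0 0 0",
)

```text
time: 16.05
position: [0.544, 0.2116, 0.1491]
eef_rot: [3.141, -0.0, 1.572]
ft_force: [-0.6, 0.1, -5.2]
opening: 0.379
```

```bash
python3 -c "
from h import *
plan([.544,.2115,.112],90)
zoom('side','s7',230,130,430,310)"
```

```text
t 16.05 pos [0.544  0.2116 0.1491] rpy [ 1.7996e+02 -2.0000e-02  9.0080e+01] F [-0.6  0.1 -5.2] T [-0.04 -0.07  0.01] op 0.379 q7 -0.63
-0.000 -0.000 0.004 0 0 0.0; -0.000 -0.000 0.004 0 0 0.0; -0.000 -0.000 0.004 0 0 0.0; -0.000 -0.000 0.004 0 0 0.0; -0.000 -0.000 0.004 0 0 0.0; -0.000 -0.000 0.004 0 0 0.0; -0.000 -0.000 0.004 0 0 0.0; -0.000 -0.000 0.004 0 0 0.0; -0.000 -0.000 0.004 0 0 0.0; -0.000 -0.000 0.004 0 0 0.0;
```

View pics/s7.png

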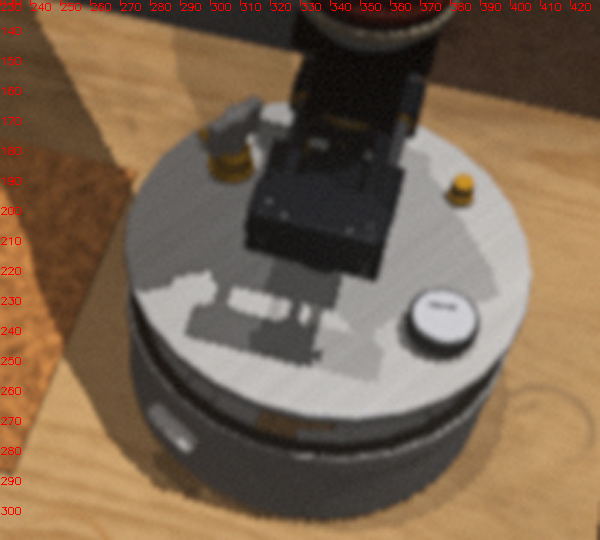

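play_rows(
  series="0 0 -0.006 0 0 0; 0 0 -0.008 0 0 0; 0 0 -0.008 0 0 0; -0.005 0 -0.004 0 0 0; -0.012 0 0 0 0 0; -0.02 0.001 0 0 0 0; -0.025 0.001 0 0 0 0; -0.025 0.001 0 0 0 0; -0.025 0.001 0 0 0 0; -0.025 0 0 0 0 0",
)

```text
time: 17.35
position: [0.5477, 0.0724, 0.1743]
eef_rot: [-3.141, 0.0, 1.571]
ft_force: [-0.5, -0.4, -4.0]
opening: 0.379
```

play_rows(
  series="-0.025 0.001 0 0 0 0; -0.025 0 0 0 0 0; -0.025 0.001 0 0 0 0; -0.025 0 0 0 0 0; -0.025 0 0 0 0 0; -0.02 0 0 0 0 0; -0.012 0 0 0 0 0; -0.006 0 0 0 0 0; -0.002 0 0 0 0 0; 0 0 0 0 0 0",
)

```text
time: 18.6
position: [0.5503, -0.0898, 0.1746]
eef_rot: [-3.142, -0.0, 1.573]
ft_force: [0.7, -0.4, -5.1]
opening: 0.378
```

```bash
python3 -c "
from h import *
plan([.5495,-.0905,.11],90)
zoom('side','s8',90,90,330,290);snap('top','t8')"
```

```text
t 18.60 pos [ 0.5503 -0.0898  0.1746] rpy [-1.800e+02 -2.000e-02  9.013e+01] F [ 0.7 -0.4 -5.1] T [-0.01 -0.09  0.02] op 0.378 q7 -0.02
-0.000 -0.000 0.006 0 0 0.0; -0.000 -0.000 0.006 0 0 0.0; -0.000 -0.000 0.006 0 0 0.0; -0.000 -0.000 0.006 0 0 0.0; -0.000 -0.000 0.006 0 0 0.0; -0.000 -0.000 0.006 0 0 0.0; -0.000 -0.000 0.006 0 0 0.0; -0.000 -0.000 0.006 0 0 0.0; -0.000 -0.000 0.006 0 0 0.0; -0.000 -0.000 0.006 0 0 0.0;
```

View pics/s8.png

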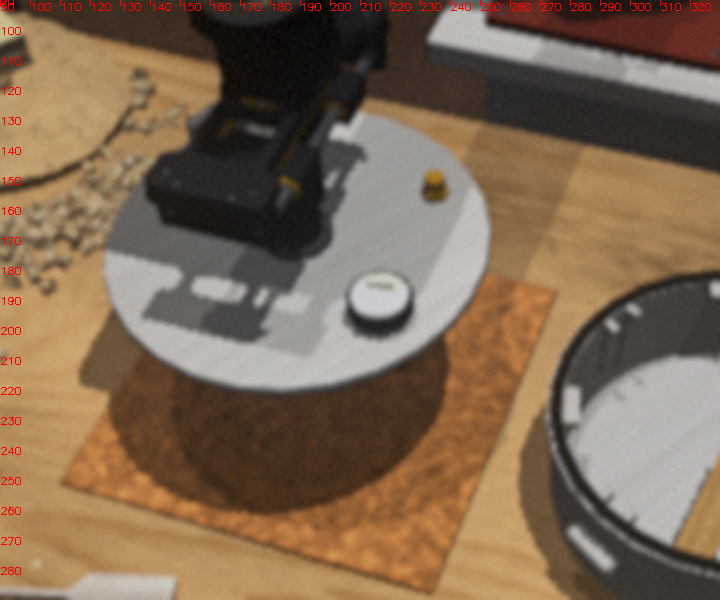

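View pics/t8.png

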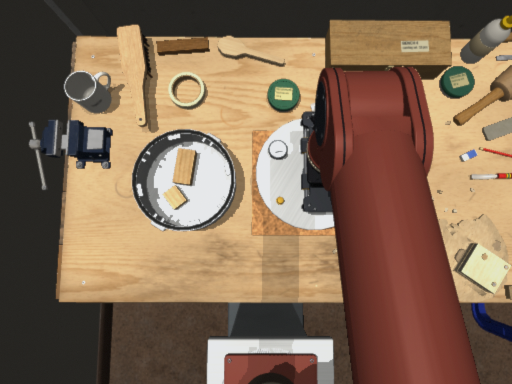

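play_rows(
  series="0 0 0.006 0 0 0; 0 0 0.011 0 0 0; 0 0 0.013 0 0 0; 0 0 0.013 0 0 0; 0 0 0.013 0 0 0; 0 0 0.013 0 0 0; 0 0 0.013 0 0 0; 0 0 0.011 0 0 0; 0 0 0.008 0 0 0; 0 0 0.004 0 0 0",
)

```text
time: 19.95
position: [0.5501, -0.0905, 0.0691]
eef_rot: [-3.141, -0.0, 1.572]
ft_force: [-0.0, -0.1, -5.4]
opening: 0.377
```

```bash
python3 -c "
from h import *
plan([.5495,-.0905,.0557],90)
zoom('side','s9',90,110,330,300);zoom('top','t9',230,110,390,250)"
```

```text
t 19.95 pos [ 0.5501 -0.0905  0.0691] rpy [-1.7998e+02 -1.0000e-02  9.0080e+01] F [-0.  -0.1 -5.4] T [ 0.02 -0.06  0.04] op 0.377 q7 -0.08
-0.000 -0.000 0.001 0 0 0.0; -0.000 -0.000 0.001 0 0 0.0; -0.000 -0.000 0.001 0 0 0.0; -0.000 -0.000 0.001 0 0 0.0; -0.000 -0.000 0.001 0 0 0.0; -0.000 -0.000 0.001 0 0 0.0; -0.000 -0.000 0.001 0 0 0.0; -0.000 -0.000 0.001 0 0 0.0; -0.000 -0.000 0.001 0 0 0.0; -0.000 -0.000 0.001 0 0 0.0;
```

View pics/s9.png

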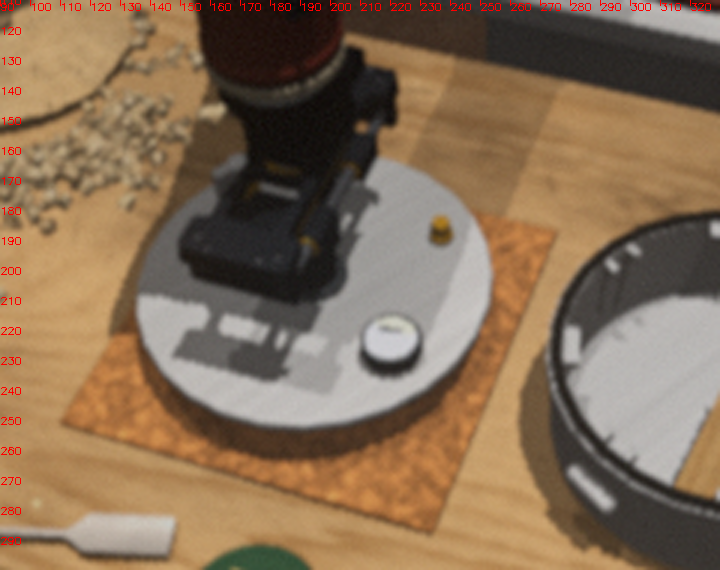

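View pics/t9.png

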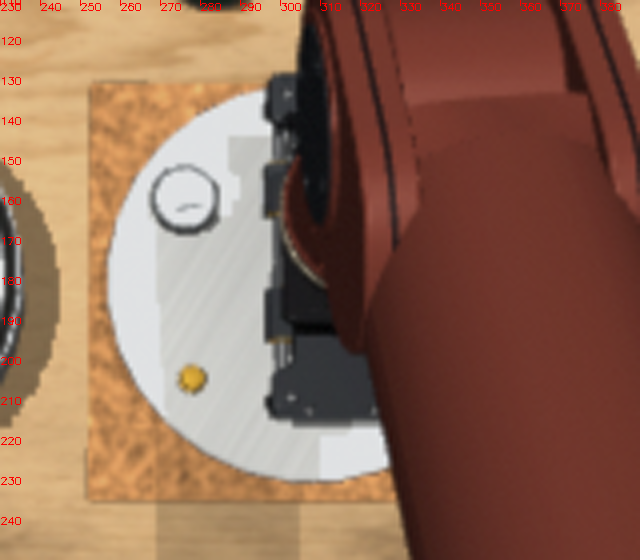

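Run:
```python
from h import *
np.set_printoptions(precision=4,suppress=True)
# top: hand-read rim points (edge coords from t9)
for c,pts in(('top',[(254.8,177),(256,165),(265,146),(280,133.5),(261,202),(275,220),(305,230)]),('side',[(135.5,210),(253.5,200),(160,239),(190,252),(220,248),(245,226),(240,175),(220,162)])):
  P=np.array([onz(c,u,v,.0554) for u,v in pts])[:,:2]
  f=lambda q:np.hypot(*(P-q).T)-.127
  from scipy.optimize import least_squares
  r=least_squares(f,[.55,-.09]);print(c,r.x,r.fun)
for c,corn in(('top',[(251.7,131),(357.4,131),(357.4,235.7),(251.7,235.7)]),('side',[(110.5,251),(234,287.5),(275,187),(168,161.5)])):
  P=np.array([onz(c,u,v,.006) for u,v in corn])[:,:2];print(c,P.mean(0),[np.linalg.norm(P[i]-P[i-1]) for i in range(4)])
```

```text
top [ 0.551  -0.0853] [-0.0018 -0.0004  0.0018  0.0027 -0.0018  0.002   0.0026]
side [ 0.5494 -0.0871] [ 0.0002 -0.0028 -0.0113  0.0013  0.0058 -0.0015 -0.0058  0.0001]
top [ 0.5468 -0.0912] [np.float64(0.2788645547491614), np.float64(0.28435433240692426), np.float64(0.2798986718548403), np.float64(0.27502036711591554)]
side [ 0.5541 -0.0868] [np.float64(0.27626720047151837), np.float64(0.27659367913520405), np.float64(0.27786031439244263), np.float64(0.2740720060698308)]
```

play_rows(
  series="-0.001 0 0.002 0 0 0; -0.001 0 0.002 0 0 0; 0 0 0.002 0 0 0; 0 0 0.002 0 0 0; 0 0 0.001 0 0 0; 0 0 0.001 0 0 0; 0 0 0.001 0 0 0; 0 0 0.001 0 0 0; 0 0 0 0 0 0; 0 0 0 0 0 0",
)

```text
time: 21.3
position: [0.5502, -0.0925, 0.0576]
eef_rot: [3.141, -0.0, 1.572]
ft_force: [0.1, -0.8, -4.0]
opening: 0.378
```

```bash
python3 -c "
from h import *
plan([.5495,-.0905,.0557],90)"
```

```text
t 21.30 pos [ 0.5502 -0.0925  0.0576] rpy [179.99  -0.    90.08] F [ 0.1 -0.8 -4. ] T [ 0.07 -0.09 -0.  ] op 0.378 q7 -0.08
0.000 -0.000 0.000 0 0 0.0; 0.000 -0.000 0.000 0 0 0.0; 0.000 -0.000 0.000 0 0 0.0; 0.000 -0.000 0.000 0 0 0.0; 0.000 -0.000 0.000 0 0 0.0; 0.000 -0.000 0.000 0 0 0.0; 0.000 -0.000 0.000 0 0 0.0; 0.000 -0.000 0.000 0 0 0.0; 0.000 -0.000 0.000 0 0 0.0; 0.000 -0.000 0.000 0 0 0.0;
```

play_rows(
  series="0 0 0.0005 0 0 0; 0 0 0.0005 0 0 0; 0 0 0.0005 0 0 0; 0 0 0.0005 0 0 0; 0 0 0 0 0 0; 0 0 0 0 0 0; 0 0 0 0 0 0; 0 0 0 0 0 0; 0 0 0 0 0 0; 0 0 0 0 0 0",
)

```text
time: 22.55
position: [0.5503, -0.0925, 0.0557]
eef_rot: [3.141, -0.0, 1.572]
ft_force: [-1.7, 0.1, -0.1]
opening: 0.376
```

```bash
python3 -c "
from h import *
plan([.5495,-.0905,.0557],90,1)"
```

```text
t 22.55 pos [ 0.5503 -0.0925  0.0557] rpy [179.99  -0.    90.08] F [-1.7  0.1 -0.1] T [ 0.02  0.25 -0.04] op 0.376 q7 -0.08
0.002 -0.001 -0.000 0 0 0.1;
```

play_rows(
  series="0 0 0.0005 0 0 0; 0 0 0 0 0 0; 0 0 0 0 0 0; 0 0 0 0 0 0; 0 0 0 0 0 0; 0 0 0 0 0 0; 0 0 0 0 0 0; 0 0 0 0 0 0; 0 0 0 0 0 0; 0 0 0 0 0 0",
  squeeze=10,
)

```text
time: 23.8
position: [0.5503, -0.0925, 0.0557]
eef_rot: [3.141, 0.0, 1.572]
ft_force: [-4.0, -0.0, 6.0]
opening: 0.385
```

play_rows(
  series="0 0 0 0 0 0; 0 0 0 0 0 0; 0 0 0 0 0 0; 0 0 0 0 0 0; 0 0 0 0 0 0; 0 0 0 0 0 0; 0 0 -0.01 0 0 0; 0 0 -0.015 0 0 0; 0 0 -0.02 0 0 0; 0 0 -0.02 0 0 0",
  claw=0.8,
)

```text
time: 25.05
position: [0.5505, -0.0925, 0.1222]
eef_rot: [3.14, 0.0, 1.572]
ft_force: [0.6, -0.1, -0.1]
opening: 0.798
```

```bash
python3 -c "
from h import *
plan([.45,-.40,.25],90)"
```

```text
t 25.05 pos [ 0.5505 -0.0925  0.1222] rpy [1.7993e+02 2.0000e-02 9.0080e+01] F [ 0.6 -0.1 -0.1] T [ 0.02 -0.05  0.02] op 0.798 q7 -0.04
-0.031 -0.010 -0.013 0 0 0.0; -0.031 -0.010 -0.013 0 0 0.0; -0.031 -0.010 -0.013 0 0 0.0; -0.031 -0.010 -0.013 0 0 0.0; -0.031 -0.010 -0.013 0 0 0.0; -0.031 -0.010 -0.013 0 0 0.0; -0.031 -0.010 -0.013 0 0 0.0; -0.031 -0.010 -0.013 0 0 0.0; -0.031 -0.010 -0.013 0 0 0.0; -0.031 -0.010 -0.013 0 0 0.0;
```

play_rows(
  series="0 0 -0.04 0 0 0; 0 0 -0.04 0 0 0; -0.03 -0.008 -0.02 0 0 0; -0.04 -0.015 -0.01 0 0 0; -0.04 -0.015 0 0 0 0; -0.04 -0.015 0 0 0 0; -0.04 -0.015 0 0 0 0; -0.04 -0.015 0 0 0 0; -0.04 -0.015 0 0 0 0; -0.04 0 0 0 0 0",
)

```text
time: 26.3
position: [0.4516, -0.4044, 0.2321]
eef_rot: [3.14, 0.002, 1.571]
ft_force: [-0.4, -0.0, -0.3]
opening: 0.8
```

Run:
```python
from h import *
plan([.45,-.40,.25],90,1)
zoom('side','s10',90,110,330,300);zoom('top','t10',230,110,390,250)
```

```text
t 26.30 pos [ 0.4516 -0.4044  0.2321] rpy [1.7994e+02 9.0000e-02 9.0020e+01] F [-0.4 -0.  -0.3] T [ 0.02 -0.09 -0.01] op 0.800 q7 0.58
0.004 -0.002 -0.018 0 0 0.0;
```

View pics/s10.png

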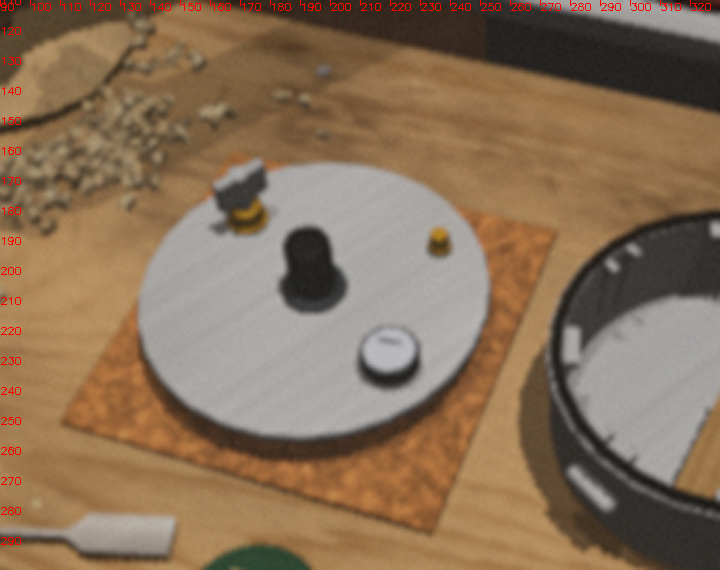

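View pics/t10.png

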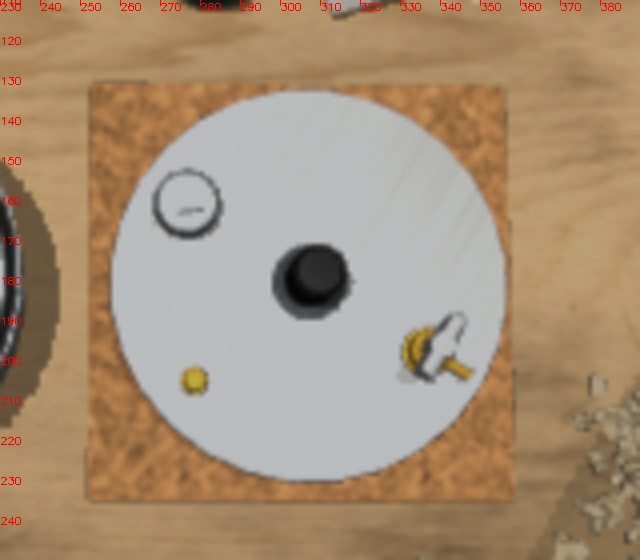

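Run:
```python
from h import *
from scipy.optimize import least_squares
np.set_printoptions(precision=4,suppress=True)
for c,sd in(('top',(320,210)),('side',(195,235))):
  im=cv2.imread(f"pics/{'t10' if c=='top' else 's10'}full.png");h=cv2.cvtColor(im,cv2.COLOR_BGR2HSV)
  m=((h[...,1]<(45))&(h[...,2]>110)).astype('uint8')
  n,l,s,_=cv2.connectedComponentsWithStats(m);i=l[sd[1],sd[0]];print(s[i])
  cs,_=cv2.findContours((l==i).astype('uint8'),0,1);p=cv2.convexHull(max(cs,key=len))[:,0]
  P=np.array([onz(c,u,v,.042) for u,v in p.astype(float)])[:,:2]
  r=least_squares(lambda q:np.hypot(*(P-q[:2]).T)-q[2],[.55,-.09,.127],loss='soft_l1',f_scale=.002);print(c,'lid',r.x,abs(r.fun).max())
  m=((h[...,0]<16)&(h[...,1]>130)&(h[...,2]>50)).astype('uint8');m=cv2.medianBlur(m,5)
  m=cv2.medianBlur(m,5)
  n,l,s,_=cv2.connectedComponentsWithStats(m);x0,y0=(252,132) if c=='top' else (112,161)
  j=1+s[1:,4].argmax();print(s[j])
print('tcp-rel pad top', onz('top',304.4,183.2,.006), onz('top',302.7,182.9,.006))
```

```text
[ 258  133   99   97 7078]
top lid [ 0.5471 -0.0919  0.1252] 0.0007269486208597853
[ 252  131  107  105 2478]
[ 136  164  117   92 7394]
side lid [ 0.5519 -0.0902  0.1257] 0.0014232205343659432
[ 111  180  164  108 4056]
tcp-rel pad top [ 0.5449 -0.0905  0.006 ] [ 0.5456 -0.0861  0.006 ]
```

```bash
python3 -c "
from h import *
print(env.sign_off());print(env.observe()['time'])"
```

```text
the job is handed in; nothing more can be done
None
the job is handed in; nothing more can be done
```

The lid is off the pot and standing upright in the middle of the cork pad, released. I handed the job in at about 26.4 s of the 54 s allowed.

- **Vent tap:** I gripped the bar and turned it counter-clockwise until the measured torque rose to 0.32 N m at the stop. The tool turned about 87° in all. The picture taken after I let go shows the bar lying across the tap–knob line.
- **Lift:** I raised the lid straight up by its knob about 35 mm before moving sideways. It came away freely at about 5 N and hung level.
- **Set-down:** I lowered it until the wrist force fell to about zero, then let go and drew the arm clear. The last reading shows no outside force on the tool.
- **Final position:** Both cameras put the lid's centre within 1–2 mm of the pad's centre.

**Checks that disagreed:**
- The side and top cameras differ by about 4–5 mm in absolute x, so I centred the lid by the lid-to-pad offset within each view.
- Partly hidden views just before set-down gave offsets of up to 7 mm that contradicted each other. I shifted the lid only 2 mm for them.
- Grip opening on the knob read 32.6 mm against its stated 34 mm, but the grip held.

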